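Clear the dust pot and hold its bayonet lid at half turn

TASK

The used filter cartridge is standing in the mouth of the blue dust pot: lay it on its side in the green V-cradle and let go of it. Then drop the loose bayonet lid into the pot through the two slots and turn it clockwise half-way, until its white stripe points at the yellow marks on the rim, never on to where it clicks locked at the red marks. A spring would turn the lid back, so finish while still holding it there in the gripper, and leave the other things on the bench where they are.

Things in the scene. Friction and masses are not known exactly. Their poses are not given: they have to be found in the camera images.
- pot: Blue round dust pot fixed to the bench (place and yaw vary), 120 mm diameter, 100 high; origin: centre of its underside, z up. On top an aluminium lip, z 92 to 100, with a round opening 80 in diameter and two slots for the lid's lugs, on the pot's +x and -x. Under it a free track for the lugs; floor inside at z 70. Low pipe stub on the +x side to radius 100 (look only).
- pot_mouth (a point): Centre of the pot's mouth, level with the rim's top, 100 mm above the bench; axes as the pot's.
- pot_slot (a point): Middle of the slot on the pot's +x side, at radius 46 mm, level with the rim's top; the other lies straight across. Each slot is 22 wide at the 80 mm opening, flares a little outwards and reaches out to radius 53.
- pot_half_mark (a point): Middle of one of the two yellow marks (12 mm wide) on the rim at radius 56 mm, 0.75 rad clockwise, seen from above, from the +x slot; the other lies straight across. Narrow red marks lie 1.45 rad clockwise from the slots.
- catch (a joint): Sprung brass catch ring inside the pot, rad: 0 at rest, grows clockwise from above to 1.42 as the lid's lugs push it; reads about 0.05 less than the lid's turn from the slots. Pushes back 0.08 N m at 0, 0.17 half-way. A fixed stop blocks anticlockwise turning at the slots. A spring pawl starts to resist from about 0.9 rad of lid turn; past 1.1 on the catch the lid counts as clicked.
- lid: Loose lid, 0.14 kg, standing on its underside: aluminium plug 74 mm in diameter, at its foot two lugs on its +x and -x (16 wide, 8 high, out to radius 49); grey flange 100 in diameter, z 18.5 to 24.5, with a white stripe along x over the lugs. Both ends alike. Origin: centre of the underside, z up. Inserted, the flange rests on the rim, origin 81.5 above the pot's; turned, it can rise only 2.5.
- lid_grip (a point): Middle of the lid's orange grip bar, 38.5 mm above the lid's underside; axes as the lid's. The bar runs along the lid's x, 62 long, 18 wide, z 24.5 to 52.5 in the lid's frame.
- cartridge: Pleated filter cartridge, a cylinder 48 mm in diameter and 140 long with black end caps, about 0.2 kg; at the start it stands upright and loose on the seat in the pot (underside 70 above the bench, lowest 30 inside the mouth). Origin: centre of its underside, z along its axis. Either end may point either way in the cradle.
- cartridge_center (a point): Middle of the cartridge, on its axis, 70 mm from either end.
- cradle: V-cradle fixed to the bench (place and yaw vary; on either side of the pot, the lid on the other): dark base plate 150 x 100 x 8 mm, two green V saddles 14 thick, 48 either side of its middle along its x, 75 wide in y, arms up to z 51. The trough runs along its x; between the saddles 82 of free room for fingers down to z 8. Origin: centre of the underside.
- cradle_rest (a point): Where the middle of a lying cartridge comes to rest: 50 mm above the cradle's underside, midway between the saddles.
- filler_tin: Bystander, to be left alone: grey steel filler tin, 100 diameter x 95 high (mm).
- tape_roll: Bystander, to be left alone: yellow roll of tape lying flat, 100 diameter x 25 high (mm).
- sanding_block: Bystander, to be left alone: cork sanding block, 60 x 110 x 30 high (mm).
- scraper: Bystander, to be left alone: flat scraper lying down (mm).
- disc_carton: Bystander, to be left alone: brown cardboard carton, 130 x 160 x 55 high (mm).
- screwdriver: Bystander, to be left alone: screwdriver lying down (mm).
Not all that is in view belongs to the job. There is more than one size of the cartridge; the one meant has the size given above.

How it is judged:
On the way, in this order (a step that is already met when the one before it is completed fails the run):
1. the cartridge lies on its side in the cradle, let go (angle between the z axis of cartridge and the x axis of cradle, either way round below 0.15 rad and angle between cartridge_center's own z axis and vertical between 1.44 and 1.7 rad and x of cartridge_center in the frame of cradle between -0.035 and 0.035 m and y of cartridge_center in the frame of cradle between -0.008 and 0.008 m and z of cartridge_center in the frame of cradle between 0.042 and 0.057 m and linear speed of cartridge below 0.03 m/s and contact force between the fingers and cartridge below 0.1 N), for 0.3 s.
2. the lid is fully inserted in the pot through its slots (z of lid in the frame of pot between 0.077 and 0.0865 m and horizontal distance between lid and pot below 0.007 m and angle between lid's own z axis and vertical below 0.09 rad), for 0.1 s.
At the end, for the whole second after the job is handed in: Cartridge level in the cradle (0.15 rad; 35 mm along, 8 mm across), still, untouched. Lid inserted (flange within 5 mm of the rim, centred within 7 mm, level), turned clockwise 0.75 +- 0.13 rad from the slots, catch below 1 rad, gripped by the fingers with over 2 N (all of step 1 and all of step 2 and angle between the x axis of lid and the x axis of pot, either way round between 0.62 and 0.88 rad and value of joint catch between 0.45 and 1 rad and contact force between the fingers and lid above 2 N); the arm keeps its last pose, push and grip.
It fails at once if the lid was turned on to the lock click (value of joint catch above 1.1 rad).
It fails at once if a bystander was disturbed (distance of any of filler_tin, tape_roll, sanding_block, scraper, disc_carton, screwdriver from where it was at the start of the episode above 0.03 m).
It also fails if it takes over 64 s, if anything falls off the work surface, if the arm or the gripper's body presses on something with over 40 N, if the wrist force passes 120 N, or if a joint passes its speed limit or range.

ROBOT

A 6-joint arm with a two-finger parallel gripper is mounted at the origin on the work surface. World frame = base frame: x ahead of the robot, y to its left, z up, the work surface at z = 0. Lengths are in m, angles in rad, forces in N, time in s.
With the tool pointing down it reaches from about 0.3 to 0.875 m from the base axis. Payload 6.4 kg.
Tool frame: the origin (TCP) lies at the very end of the fingers, on their centre line; the grasp point (between the pads) lies 19 mm behind it; z points along the fingers, y is the line along which they close (so a half turn about z gives the same grasp; the last joint's range is limited). The gripper opens to 85 mm and grips with 20 to 120 N. Pads are 22 mm wide; open, the fingers measure 114 mm over their backs; the gripper's body (76 mm by 85 mm) begins 54 mm behind the grasp point. The pads swing forward as they close: fully open they stand 13 mm farther back than shut.
Start: joints at [-1.408, 0.181, 1.607, -0, 1.354, -0.206], TCP at [0.207, -0.536, 0.196] pointing down, gripper open.
Joint ranges: [-2.99, 2.99], [-0.89, 2.07], [0.3, 2.58], [-1.14, 4.28], [0, 2.63], [-3.12, 3.12]. Speed limits (rad/s): [2.57, 2.57, 3.01, 3.14, 3.14, 3.14].

INTERFACE

Orientations are given as a unit quaternion [w, x, y, z].
In Python, from bench import get_obs, optics, workorder gives the robot as it stands.
- The arm moves only by the tool jog_arm, called in YAML: its name, and indented under it one key for each argument. Schema: {"type":"object","properties":{"increments":{"type":"array","items":{"type":"number"},"minItems":7,"maxItems":70},"only":{"type":"string"},"quiet":{"type":"boolean"},"lines":{"type":"string"}},"required":["increments"],"additionalProperties":false}. increments is one flat list of numbers that holds 1 to 10 rows one after another, with no inner brackets; each row has 7 numbers: dx, dy, dz in a scale on which 1.0 is 800 mm, then a rotation vector rx, ry, rz in shares of 2 rad (1.0 is 2 rad), then the opening from 0.0 (shut) to 1.0 (fully open); each row is the pose to reach, as a shift and turn from the pose commanded when the call began, along the tool's axes at that moment; what a row does not reach only later rows make up. A row lasts 1/8 s, in which the tool goes at most 0.0625 m and 0.188 rad, less where a joint would pass 70% of its speed; a pose out of reach is approached as far as the arm can. The fingers move at their own pace and stop on an object; the grip force is fixed at half the most. Time passes only in rows, so rows that do not move let the fingers close. The tool returns the time, the measured TCP pose, the force, the opening and the grip force at its end. only (a regular expression) keeps the lines of the reply that match it, lines (a string "A,B") keeps lines A to B, and quiet returns only ok. No shift or turn number may pass 1 either way. Input that does not fit is refused with a message, and nothing moves.
- get_obs(): the state, without advancing time (a new reading comes with each control period).
- optics.camera(name): name is "scene" or "side" or "wrist"; returns (picture, depth): 384x512x3 uint8, blue, green, red; 384x512 float32, m along the optical axis (not along the pixel's ray), 0 where there is no reading.
- optics.camera_params(name): a dict with "fovy" (degrees; the focal length in pixels is half the picture's height over the tangent of half this angle, whatever the lens; pixels are square), "cx", "cy" (the principal point, pixels), "view" (4x4, takes a point from world to camera coordinates). Camera axes: x right, y up, looking along -z (the intrinsics and any distortion apply to the point x, -y, -z); pixel columns grow to the right and rows downward; lengths in m; the calibration is good to about 2 mm. A picture is of the moment at which its call begins: read the wrist's pose just before it. camera_params takes no time and is no camera call; for the wrist camera it gives the pose at the moment of the call.
- workorder.hand_in(): hands the job in; it is judged then, once.
The state is a dict: "time_s": time; "q": joint angles; "dq": joint speeds; "joint_efforts": joint torques, N m; "eef_pos": TCP position; "eef_rot": TCP orientation; "wrist_force": force on the tool from outside, world axes, zero at the start; "torque": the same for the moment, N m; "opening": opening from 0.0 (shut) to 1.0 (fully open); "grasp_force": force on a finger pad.
Only numpy, scipy, OpenCV 4.12 (cv2) and the standard library are available. Lean on these libraries where they do the work, as an engineer would, in place of code of your own. Each camera call takes 0.05 s, during which the arm holds its last target. There are 200 camera calls.

## Working session

There is one attempt and no reset: what is moved stays moved. The work goes in short steps, Python scripts to look and compute and a tool call to move; the robot and the scene stay as the last step left them, time stands still between calls to the robot, and variables do not carry over. Pictures are saved under pics/ and viewed, at most 10 in all, crops included, and the job is handed in when it is done.

```bash
ls; mkdir -p pics; python3 - <<'E'
from bench import get_obs, optics
import cv2,numpy as np
o=get_obs();print({k:np.round(v,3).tolist() for k,v in o.items()})
for n in("scene","side"):
    p,d=optics.camera(n);cv2.imwrite(f"pics/{n}0.png",p);np.save(f"{n}0.npy",d)
    c=optics.camera_params(n);print(n,c)
E
```

```text
pics
{'time_s': 0.0, 'q': [-1.408, 0.182, 1.608, -0.0, 1.354, -0.206], 'dq': [0.001, 0.0, 0.0, 0.0, 0.0, 0.0], 'joint_efforts': [0.001, -44.488, -35.133, -0.0, 0.009, 0.0], 'eef_pos': [0.207, -0.536, 0.195], 'eef_rot': [-0.001, 0.983, 0.183, 0.0], 'wrist_force': [-0.388, 0.601, -0.005], 'torque': [0.007, -0.025, 0.01], 'grasp_force': 0.0, 'opening': 0.999}
scene {'fovy': 55.148162655776574, 'cx': 258.484911087975, 'cy': 186.81424973755037, 'view': array([[ 0.76604944,  0.64234166, -0.02377904, -0.37212085],
       [-0.39217306,  0.4963718 ,  0.77447745,  0.17391976],
       [ 0.50928238, -0.58396252,  0.63215444, -1.37167741],
       [ 0.        ,  0.        ,  0.        ,  1.        ]])}
side {'fovy': 54.56380729566612, 'cx': 256.1677198151398, 'cy': 188.11735521234, 'view': array([[ 0.99172992, -0.12748323,  0.01482537, -0.56372385],
       [ 0.08850751,  0.76299084,  0.64032132, -0.05567673],
       [-0.09294185, -0.63371365,  0.76796407, -1.01741869],
       [ 0.        ,  0.        ,  0.        ,  1.        ]])}
```

View pics/scene0.png

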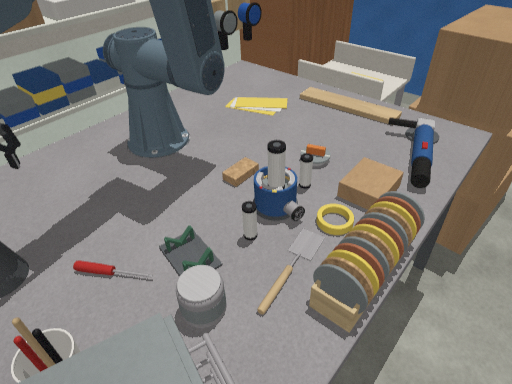

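View pics/side0.png

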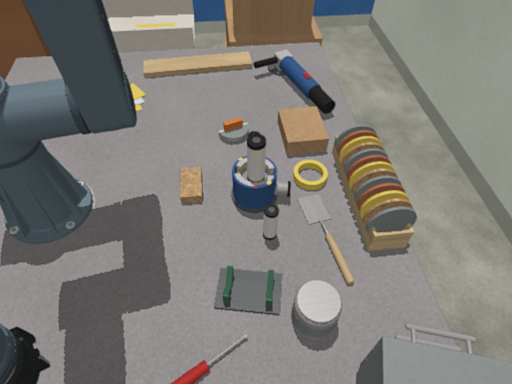

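The scene image shows three pleated cartridges:
- (276,160), tall, standing in the blue pot's mouth
- (249,220), small, standing on the bench
- (306,170), small, standing on the bench

The one in the pot fits the description by its place and its size. The lid is at (315,155), with its orange bar. The cradle is at (190,250). I'll confirm with a crop and measure.

```bash
cat > h.py <<'E'
import numpy as np,cv2
from bench import get_obs, optics
def cloud(d,c):
    f=192/np.tan(np.radians(c["fovy"])/2); v,u=np.mgrid[0:384,0:512]
    P=np.stack([(u-c["cx"])/f*d,-(v-c["cy"])/f*d,-d,np.ones_like(d)],-1)
    W=(P@np.linalg.inv(c["view"]).T)[...,:3]; W[d<=0]=np.nan
    return W
def proj(p,c):
    f=192/np.tan(np.radians(c["fovy"])/2); q=c["view"]@np.r_[p,1]
    return np.array([c["cx"]+f*q[0]/-q[2],c["cy"]-f*q[1]/-q[2]])
E
python3 - <<'E'
from h import *
ims=[]
for n,bx in(("scene",(220,125,340,250)),("side",(200,110,320,235))):
    p=cv2.imread(f"pics/{n}0.png");x0,y0,x1,y1=bx
    ims.append(cv2.resize(p[y0:y1,x0:x1],(400,417),interpolation=cv2.INTER_CUBIC))
    d=np.load(f"{n}0.npy");W=cloud(d,optics.camera_params(n))
    pts={"scene":dict(capT=(277,147),lidbar=(316,150),smallA=(250,207),smallB=(306,158),base=(190,258),table=(150,200),tin=(200,278)),
     "side":dict(capT=(257,140),lidbar=(233,125),smallA=(271,212),base=(249,291),table=(150,150),tin=(318,298),rim=(238,170))}[n]
    for k,(u,v) in pts.items(): print(n,k,np.round(np.nanmedian(W[v-1:v+2,u-1:u+2].reshape(-1,3),0),3))
cv2.imwrite("pics/crop.png",np.hstack(ims))
E
```

```text
scene capT [ 0.572 -0.024  0.211]
scene lidbar [0.531 0.244 0.045]
scene smallA [ 0.591 -0.154  0.11 ]
scene smallB [0.579 0.108 0.109]
scene base [ 0.523 -0.31   0.01 ]
scene table [ 0.253 -0.231  0.001]
scene tin [ 0.643 -0.374  0.096]
side capT [ 0.565 -0.014  0.208]
side lidbar [0.524 0.245 0.038]
side smallA [ 0.583 -0.157  0.105]
side base [ 0.512 -0.305  0.005]
side table [ 0.257  0.202 -0.003]
side tin [ 0.647 -0.376  0.092]
side rim [0.519 0.009 0.081]
```

View pics/crop.png

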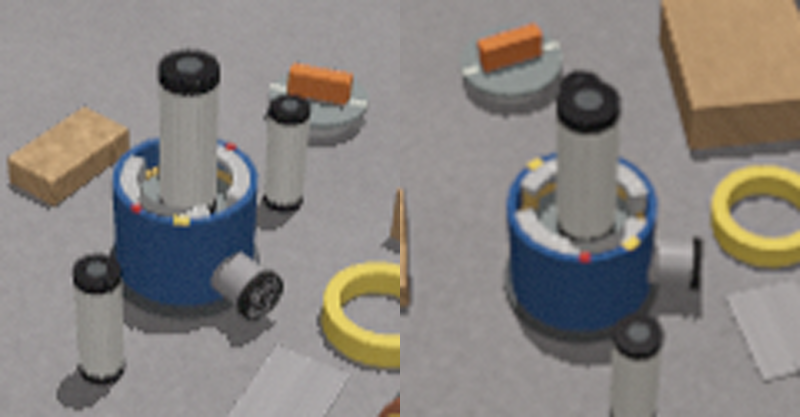

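The crop confirms it. The tall 48 mm cartridge stands in the pot mouth, and the two loose ones are smaller. Next I'll take close wrist-camera views for precision, starting over the cradle.

The rows are not in the units I measure in: shifts go in shares of 800 mm and turns go in shares of 2 rad. I convert before sending: 0.41 m is 0.5125, -0.2 m is -0.25, 0.37 rad is 0.185.

jog_arm:
  increments: [0.5125,-0.1875,-0.25,0,0,0.185,1,0.5125,-0.1875,-0.25,0,0,0.185,1,0.5125,-0.1875,-0.25,0,0,0.185,1,0.5125,-0.1875,-0.25,0,0,0.185,1,0.5125,-0.1875,-0.25,0,0,0.185,1,0.5125,-0.1875,-0.25,0,0,0.185,1,0.5125,-0.1875,-0.25,0,0,0.185,1,0.5125,-0.1875,-0.25,0,0,0.185,1,0.5125,-0.1875,-0.25,0,0,0.185,1,0.5125,-0.1875,-0.25,0,0,0.185,1]

```text
time_s: 1.35
eef_pos: [0.5351, -0.2487, 0.3945]
eef_rot: [-0.0, 1.0, -0.001, -0.001]
wrist_force: [0.2, -0.5, 0.3]
opening: 0.998
grasp_force: 0.0
```

```bash
cat >> h.py <<'E'
def snap(tag):
    o=get_obs();c=optics.camera_params("wrist");p,d=optics.camera("wrist")
    cv2.imwrite(f"pics/{tag}.png",p);np.savez(f"{tag}.npz",d=d,p=p,**c)
    print(np.round(o["q"],4).tolist(),np.round(o["eef_pos"],4),np.round(o["eef_rot"],4),o["time_s"])
    return p,d,c
def load(tag):
    z=np.load(tag+".npz");return z["p"],z["d"],{k:z[k] for k in("fovy","cx","cy","view")}
E
python3 - <<'E'
from h import *
p,d,c=snap("w1");print(c)
E
```

```text
[-0.6358, 0.1312, 1.2726, -0.0006, 1.7396, 0.9359] [ 0.5351 -0.2487  0.3945] [-3.e-04  1.e+00 -5.e-04 -9.e-04] 1.35
{'fovy': 68.50578192304089, 'cx': 252.11927663623084, 'cy': 196.96884182954958, 'view': array([[-8.35789902e-04, -9.99999641e-01, -1.37249878e-04,
        -2.47662448e-01],
       [ 9.45027141e-01, -7.44964927e-04, -3.26991052e-01,
        -3.98073531e-01],
       [ 3.26990833e-01, -4.03000679e-04,  9.45027424e-01,
        -7.41665266e-01],
       [ 0.00000000e+00,  0.00000000e+00,  0.00000000e+00,
         1.00000000e+00]])}
```

View pics/w1.png

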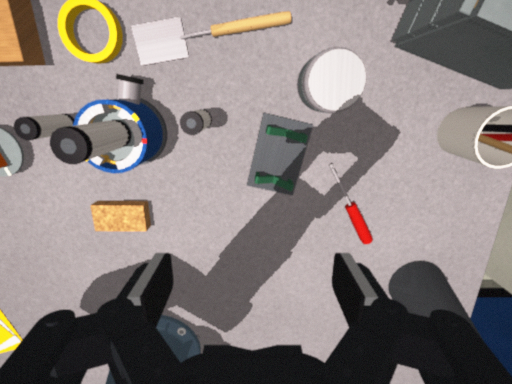

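The wrist view shows the cradle at (280,153), the tin at (333,78), the pot at (118,135) with its stub at (128,88), a small cartridge at (195,122), and the lid cut off at (5,150). Next I'll view the lid and pot from further left.

In the tool's units: -0.38 m is -0.475, -0.1 m is -0.125.

jog_arm:
  increments: [-0.125,-0.475,0,0,0,0,1,-0.125,-0.475,0,0,0,0,1,-0.125,-0.475,0,0,0,0,1,-0.125,-0.475,0,0,0,0,1,-0.125,-0.475,0,0,0,0,1,-0.125,-0.475,0,0,0,0,1,-0.125,-0.475,0,0,0,0,1,-0.125,-0.475,0,0,0,0,1]

```text
time_s: 2.4
eef_pos: [0.4355, 0.1315, 0.3951]
eef_rot: [0.0, 1.0, -0.0, -0.0]
wrist_force: [0.2, 0.0, 0.9]
opening: 1.003
grasp_force: 0.0
```

```bash
python3 - <<'E'
from h import *
snap("w2")
def top(tag,z,x,y,s=0.0005,name=None):
    p,d,c=load(tag)
    xs=np.arange(x[1],x[0],-s);ys=np.arange(y[1],y[0],-s)
    X,Y=np.meshgrid(xs,ys,indexing='ij')
    f=192/np.tan(np.radians(c["fovy"])/2)
    Q=np.stack([X,Y,np.full_like(X,z),np.ones_like(X)],-1)@c["view"].T
    return cv2.remap(p,(c["cx"]+f*Q[...,0]/-Q[...,2]).astype(np.float32),(c["cy"]-f*Q[...,1]/-Q[...,2]).astype(np.float32),1)
# ortho views: pot at rim height, lid at flange height, cradle at base
a=top("w2",0.1,(.46,.66),(-.1,.1));b=top("w2",0.0245,(.43,.63),(.14,.34));e=top("w1",0.008,(.40,.60),(-.41,-.21))
cv2.imwrite("pics/orth.png",np.hstack([cv2.resize(i,(266,266)) for i in(a,b,e)]))
for n,im in zip(("oa","ob","oe"),(a,b,e)): cv2.imwrite(f"pics/{n}.png",im)
for t in("w1","w2"):
    p,d,c=load(t);W=cloud(d,c);h=cv2.cvtColor(p,cv2.COLOR_BGR2HSV)
    z=W[...,2];m=(abs(z)<.02)
    print(t,"table z",np.nanpercentile(z[m],[10,50,90]))
    def sel(n,m):
        q=W[m];q=q[np.isfinite(q[:,0])]
        if len(q)>20: print(n,len(q),np.round(np.median(q,0),4),np.round(np.percentile(q,[2,98],axis=0),4).tolist(),cv2.minAreaRect((q[:,:2]*1000).astype(np.float32)))
    H,S,V=h[...,0],h[...,1],h[...,2];near=lambda x,y,r:np.hypot(W[...,0]-x,W[...,1]-y)<r
    sel("green",(H>55)&(H<95)&(S>90)&(z>.02)&near(.51,-.31,.1))
    sel("base",(z<.016)&(V<100)&near(.51,-.31,.1)&(z>.004))
    sel("orange",(H<14)&(S>150)&near(.53,.245,.08)&(z>.035))
    sel("flange",near(.53,.245,.08)&(z>.015)&(z<.034))
    sel("captop",near(.57,-.015,.05)&(z>.203)&(z<.22))
E
```

```text
[0.0315, -0.188, 1.583, -0.0003, 1.7472, 1.6025] [0.4355 0.1315 0.3951] [ 1.e-04  1.e+00 -1.e-04 -3.e-04] 2.4
w1 table z [-0.00367015 -0.00228693 -0.00022384]
green 519 [ 0.5456 -0.3031  0.0365] [[0.4548, -0.3446, 0.0207], [0.5693, -0.2556, 0.5073]] ((516.0968627929688, -283.27301025390625), (110.33149719238281, 109.71532440185547), 77.34931182861328)
base 802 [ 0.4877 -0.3303  0.0058] [[0.434, -0.3602, 0.0041], [0.5695, -0.2643, 0.0144]] ((507.6462707519531, -306.50604248046875), (88.69367218017578, 143.0978240966797), 76.9489974975586)
flange 891 [0.5198 0.2255 0.0219] [[0.478, 0.2031, 0.0179], [0.5637, 0.2522, 0.0292]] ((516.983642578125, 224.2896270751953), (42.868499755859375, 97.52017974853516), 74.71286010742188)
captop 1145 [ 0.5637 -0.0146  0.2077] [[0.5424, -0.0356, 0.2044], [0.5848, 0.0079, 0.2093]] ((563.1407470703125, -13.721744537353516), (46.75658416748047, 46.823951721191406), 34.68746566772461)
w2 table z [-0.0036519  -0.00227088 
[... 268 characters left out ...]
, [0.5852, -0.2456, 0.0127]] ((511.49481201171875, -300.0069885253906), (99.67064666748047, 148.15818786621094), 77.32969665527344)
orange 113 [0.5249 0.2443 0.0487] [[0.4944, 0.2351, 0.0354], [0.5522, 0.2549, 0.0518]] ((523.9922485351562, 250.43380737304688), (60.695552825927734, 16.20049285888672), 16.809669494628906)
flange 2001 [0.5252 0.2467 0.0222] [[0.4791, 0.207, 0.0202], [0.5702, 0.2975, 0.025]] ((524.4088134765625, 252.19076538085938), (97.55248260498047, 99.07536315917969), 85.5369873046875)
captop 1465 [ 0.5635 -0.0117  0.208 ] [[0.542, -0.0336, 0.2056], [0.5842, 0.0096, 0.2098]] ((563.3804931640625, -12.038261413574219), (46.59022521972656, 47.05574035644531), 49.74332046508789)
```

View pics/orth.png

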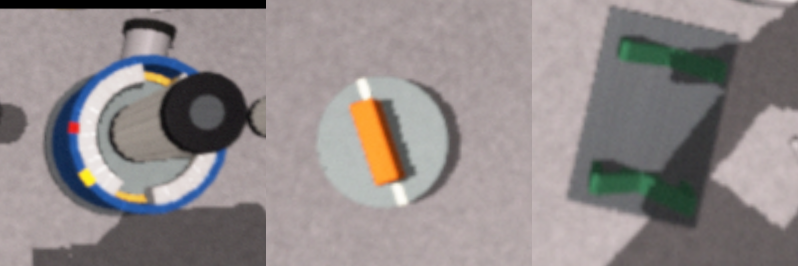

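```bash
cat >> h.py <<'E'
from scipy.spatial.transform import Rotation as R
def ori(phi,delta):
    """tool azimuth phi, pitched delta below horizontal, closing axis horizontal; delta=pi/2 is down"""
    z=np.array([np.cos(phi)*np.cos(delta),np.sin(phi)*np.cos(delta),-np.sin(delta)]);y=np.array([np.sin(phi),-np.cos(phi),0])
    return R.from_matrix(np.stack([np.cross(y,z),y,z],1))
def delta(p,r,grasp=False):
    """row from measured pose to TCP target p (or grasp point) with rotation r"""
    o=get_obs();q=o["eef_rot"];r0=R.from_quat([*q[1:],q[0]])
    if grasp: p=np.array(p)+r.apply([0,0,.019])
    d=r0.inv().apply(np.array(p)-o["eef_pos"]);v=(r0.inv()*r).as_rotvec()
    print("row",np.round(d,4),np.round(v,4),"len",np.linalg.norm(d)/.0625,np.linalg.norm(v)/.188)
E
python3 - <<'E'
from h import *
r=ori(np.pi/3,np.pi/6);delta([.498,-.125,.33],r)
W=cloud(*load("w2")[1:]);p=load("w2")[0];h=cv2.cvtColor(p,cv2.COLOR_BGR2HSV)
m=(abs(W[...,2]-.099)<.005)&(np.hypot(W[...,0]-.57,W[...,1]+.013)<.075)
hs=h[m];q=W[m];b=(hs[:,0]>100)&(hs[:,0]<125)&(hs[:,1]>120)
from scipy.optimize import least_squares
q=q[b];s=least_squares(lambda x:np.hypot(q[:,0]-x[0],q[:,1]-x[1])-.0585,[.565,-.012],loss="soft_l1",f_scale=.001)
print("pot",len(q),s.x,np.abs(s.fun).mean())
E
```

```text
row [0.0626 0.2555 0.0651] [ 0.5473  0.9469 -0.9477] len 4.336103988138874 7.697843606673603
pot 686 [ 0.55926623 -0.01249366] 0.001849515486352706
```

In the tool's units: 0.256 m is 0.32, 0.065 m is 0.0813, -0.948 rad is -0.474.

jog_arm:
  increments: [0.0788,0.32,0.0813,0.05,0.075,-0.075,1,0.0788,0.32,0.0813,0.1,0.15,-0.15,1,0.0788,0.32,0.0813,0.2735,0.4735,-0.474,1,0.0788,0.32,0.0813,0.2735,0.4735,-0.474,1,0.0788,0.32,0.0813,0.2735,0.4735,-0.474,1,0.0788,0.32,0.0813,0.2735,0.4735,-0.474,1,0.0788,0.32,0.0813,0.2735,0.4735,-0.474,1,0.0788,0.32,0.0813,0.2735,0.4735,-0.474,1,0.0788,0.32,0.0813,0.2735,0.4735,-0.474,1,0.0788,0.32,0.0813,0.2735,0.4735,-0.474,1]

```text
time_s: 3.7
eef_pos: [0.4979, -0.1271, 0.3283]
eef_rot: [-0.251, 0.751, 0.43, 0.434]
wrist_force: [-0.3, 0.4, -0.1]
opening: 0.998
grasp_force: 0.0
```

```bash
python3 - <<'E'
from h import *
snap("w3")
delta([.5635,-.013,.155],ori(np.pi/3,np.pi/6),True)
E
```

```text
[-1.0803, 0.1088, 1.7844, 0.8742, 1.8494, -0.5702] [ 0.4979 -0.1271  0.3283] [-0.2511  0.7512  0.4297  0.4336] 3.7
row [-0.0856 -0.0004  0.2196] [ 0.0026 -0.0003 -0.0051] len 3.770888980810818 0.03058927560982334
```

In the tool's units: 0.2196 m is 0.2745, 0.15 m is 0.1875, -0.005 rad is -0.0025.

jog_arm:
  increments: [-0.0625,0,0.0375,0,0,0,1,-0.107,0,0.1125,0,0,0,1,-0.107,0,0.1875,0,0,0,1,-0.107,0,0.2375,0,0,-0.0025,1,-0.107,0,0.2745,0,0,-0.0025,1,-0.107,0,0.2745,0,0,-0.0025,1]

```text
time_s: 4.5
eef_pos: [0.5722, 0.0048, 0.1468]
eef_rot: [-0.249, 0.749, 0.436, 0.433]
wrist_force: [0.1, 0.9, -0.6]
opening: 1.0
grasp_force: 0.0
```

```bash
python3 - <<'E'
from h import *
delta([.5635,-.013,.155],ori(np.pi/3,np.pi/6),True)
p,d=optics.camera("side");cv2.imwrite("pics/s1.png",cv2.resize(p[80:260,140:380],(640,480)))
E
```

```text
row [-0.0028  0.0013 -0.0022] [-0.0022  0.0008  0.0061] len 0.06138239446600834 0.03451011961565391
```

View pics/s1.png

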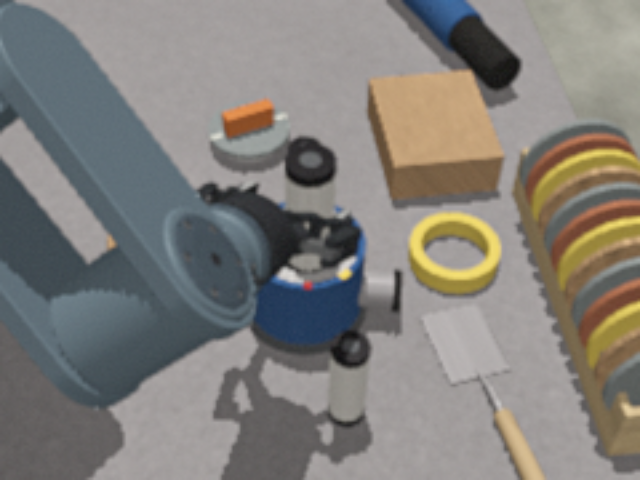

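The fingers straddle the cartridge at about (312,235), clear of the rim. I'll close and lift.

jog_arm:
  increments: [0,0,0,0,0,0,0,0,0,0,0,0,0,0,0,0,0,0,0,0,0,0,0,0,0,0,0,0,0,0,0,0,0,0,0,0,0,0,0,0,0,0]

```text
time_s: 5.3
eef_pos: [0.5731, 0.0024, 0.148]
eef_rot: [-0.249, 0.748, 0.435, 0.435]
wrist_force: [-1.1, -1.5, 5.5]
opening: 0.412
grasp_force: 51.8
```

jog_arm:
  increments: [0.0325,0,-0.0188,0,0,0,0,0.0863,0,-0.05,0,0,0,0,0.13,0,-0.075,0,0,0,0,0.1625,0,-0.0938,0,0,0,0,0.1625,0,-0.0938,0,0,0,0]

```text
time_s: 5.92
eef_pos: [0.5725, 0.0024, 0.2986]
eef_rot: [-0.247, 0.748, 0.436, 0.434]
wrist_force: [-0.1, -0.0, -2.8]
opening: 0.412
grasp_force: 53.6
```

```bash
python3 - <<'E'
from h import *
snap("w4")
p,d=optics.camera("scene");np.save("sc1.npy",d);cv2.imwrite("pics/s2.png",cv2.resize(p[80:260,170:410],(640,480)))
# place: grasp at cradle_rest raised, down
for ph in(-12.7,):
    delta([.5115,-.300,.20],ori(np.radians(ph),np.pi/2),True)
E
```

```text
[-0.8021, 0.082, 1.8771, 0.9851, 1.5987, -0.4825] [0.5725 0.0024 0.2986] [-0.2465  0.7485  0.4362  0.4345] 5.925
row [-0.2462  0.0985 -0.196 ] [-0.6588 -0.8997  1.1489] len 5.2759395781771445 8.516602899987516
```

View pics/s2.png

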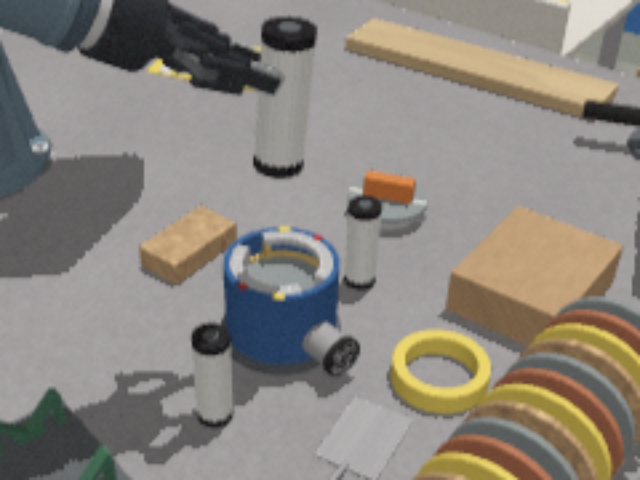

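The cartridge is held upright and clear, and the pot is empty. Next I'll rotate it 90° about the closing axis, with the tool ending 30° past vertical, and stage it above the cradle.

```bash
python3 - <<'E'
from h import *
delta([.5213,-.3022,.22],ori(np.radians(-12.7),np.radians(120)),True)
E
```

```text
row [-0.2266  0.0991 -0.2072] [-0.357  -1.3385  1.3481] len 5.161667306241394 10.281844105521607
```

In the tool's units: -0.2266 m is -0.2833, -0.207 m is -0.2588, 1.294 rad is 0.647.

jog_arm:
  increments: [-0.0283,0.0125,-0.025,-0.018,-0.067,0.0675,0,-0.0563,0.025,-0.0513,-0.0355,-0.134,0.135,0,-0.085,0.0375,-0.0775,-0.0535,-0.2,0.202,0,-0.1125,0.05,-0.1038,-0.0715,-0.2675,0.2695,0,-0.1413,0.0625,-0.13,-0.09,-0.335,0.337,0,-0.17,0.075,-0.1563,-0.107,-0.4015,0.4045,0,-0.2,0.0875,-0.1813,-0.125,-0.4685,0.472,0,-0.225,0.1,-0.2075,-0.143,-0.535,0.54,0,-0.255,0.1125,-0.2338,-0.16,-0.6,0.605,0,-0.2833,0.1238,-0.2588,-0.1715,-0.6425,0.647,0]

```text
time_s: 7.28
eef_pos: [0.5121, -0.2999, 0.2017]
eef_rot: [-0.04, 0.968, -0.084, -0.232]
wrist_force: [0.3, -0.0, -2.3]
opening: 0.411
grasp_force: 51.3
```

```bash
python3 - <<'E'
from h import *
print(np.round(get_obs()["q"],3))
delta([.5213,-.3022,.22],ori(np.radians(-12.7),np.radians(120)),True)
E
```

```text
[-0.629  0.594  1.123 -0.176  1.868  1.102]
row [-0.0009  0.0001 -0.0017] [-0.0143 -0.048   0.0525] len 0.030111085982103953 0.38618852954571764
```

In the tool's units: -0.0017 m is -0.0021, 0.0525 rad is 0.0263.

jog_arm:
  increments: [0,0,-0.0021,-0.007,-0.024,0.0263,0,0,0,-0.0021,-0.007,-0.024,0.0263,0]

```text
time_s: 7.52
eef_pos: [0.5129, -0.2991, 0.2018]
eef_rot: [-0.031, 0.96, -0.105, -0.256]
wrist_force: [-0.2, -0.5, -0.9]
opening: 0.413
grasp_force: 51.5
```

```bash
python3 - <<'E'
from h import *
snap("w5")
for n in("scene","side"):
    p,d=optics.camera(n);W=cloud(d,optics.camera_params(n));h=cv2.cvtColor(p,cv2.COLOR_BGR2HSV)
    m=(abs(W[...,2]-.22)<.05)&(np.hypot(W[...,0]-.515,W[...,1]+.302)<.1)&(h[...,1]<60)&(h[...,2]>90)
    q=W[m];u,s,v=np.linalg.svd(q-q.mean(0),full_matrices=False);a=v[0]*np.sign(v[0,0])
    t=(q-q.mean(0))@a;print(n,len(q),q.mean(0).round(3),a.round(3),np.degrees(np.arctan2(a[1],a[0])),np.percentile(t,[1,99]).round(3))
    cv2.imwrite(f"pics/{n}5.png",p)
delta([.5213,-.3022,.22],ori(np.radians(-12.7),np.radians(120)),True)
delta([.5213,-.3022,.051],ori(np.radians(-12.7),np.radians(120)),True)
im=cv2.imread("pics/side5.png");cv2.imwrite("pics/s5.png",cv2.resize(im[170:360,130:383],(640,480)))
E
```

```text
[-0.6142, 0.6305, 1.0837, -0.2008, 1.9106, 1.1537] [ 0.5129 -0.2991  0.2018] [-0.0306  0.9604 -0.1048 -0.2563] 7.525
scene 294 [ 0.533 -0.31   0.239] [ 0.972 -0.232  0.026] -13.403535782025983 [-0.099  0.029]
side 1339 [ 0.495 -0.305  0.233] [ 0.963 -0.268  0.015] -15.559760520220472 [-0.05   0.065]
row [-0.      0.0007  0.002 ] [-0.0012 -0.0067  0.0037] len 0.033718663747979404 0.041189253082087915
row [0.0835 0.0012 0.1489] [-0.0012 -0.0067  0.0037] len 2.731804937932177 0.041189253082087915
```

View pics/s5.png

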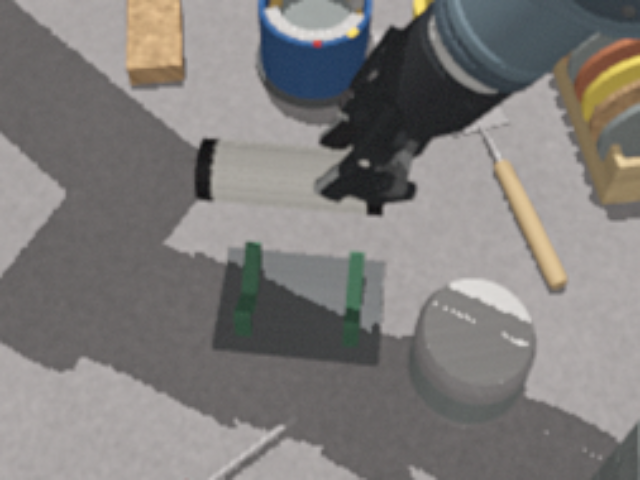

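The cartridge is level and aligned above the cradle, with its ends at (205,170) and (378,195). I'll lower it now.

In the tool's units: 0.143 m is 0.1788, 0.135 m is 0.1688, -0.007 rad is -0.0035.

jog_arm:
  increments: [0.0313,0.0013,0.0563,-0.0005,-0.0035,0.002,0,0.0625,0.0013,0.1113,-0.0005,-0.0035,0.002,0,0.085,0.0013,0.1513,-0.0005,-0.0035,0.002,0,0.0944,0.0013,0.1688,-0.0005,-0.0035,0.002,0,0.1,0.0013,0.1788,-0.0005,-0.0035,0.002,0,0.1,0.0013,0.1788,-0.0005,-0.0035,0.002,0]

```text
time_s: 8.43
eef_pos: [0.5127, -0.3008, 0.043]
eef_rot: [-0.028, 0.96, -0.108, -0.257]
wrist_force: [-0.3, -0.1, -1.2]
opening: 0.41
grasp_force: 51.7
```

```bash
python3 - <<'E'
from h import *
delta([.5213,-.3022,.050],ori(np.radians(-12.7),np.radians(120)),True)
for n in("scene","side"):
    p,d=optics.camera(n);cv2.imwrite(f"pics/{n}6.png",p)
a=cv2.imread("pics/side6.png")[200:350,160:360];b=cv2.imread("pics/scene6.png")[190:340,100:300]
cv2.imwrite("pics/s6.png",np.hstack([cv2.resize(i,(400,300)) for i in(a,b)]))
E
```

```text
row [ 0.004  -0.0006  0.0086] [ 0.001  -0.0013 -0.002 ] len 0.15227928887703107 0.013633787466026092
```

View pics/s6.png

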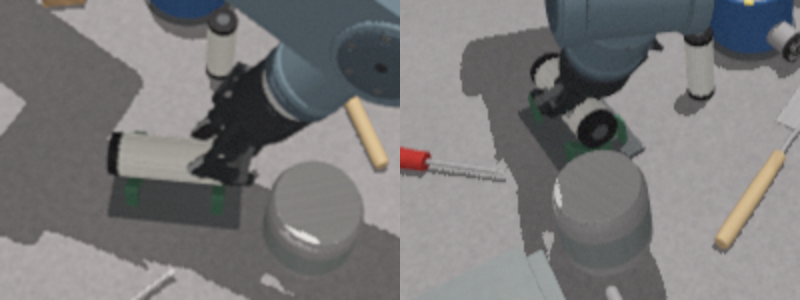

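In the tool's units: 0.0075 m is 0.0094, 0.004 m is 0.005.

jog_arm:
  increments: [0.0025,0,0.005,0,0,0,0,0.0044,0,0.0094,0,0,0,0,0.0044,0,0.0094,0,0,0,0]

```text
time_s: 8.9
eef_pos: [0.5116, -0.3008, 0.0339]
eef_rot: [-0.028, 0.96, -0.108, -0.257]
wrist_force: [0.5, -2.3, -0.3]
opening: 0.413
grasp_force: 52.0
```

jog_arm:
  increments: [0,0,0,0,0,0,0.5,0,0,0,0,0,0,0.7,0,0,0,0,0,0,1,0,0,0,0,0,0,1,0,0,-0.025,0,0,0,1,0,0,-0.0625,0,0,0,1,0,0,-0.1375,0,0,0,1,0,0,-0.2,0,0,0,1,0,0,-0.2,0,0,0,1]

```text
time_s: 10.02
eef_pos: [0.5928, -0.3192, 0.1772]
eef_rot: [-0.026, 0.961, -0.108, -0.253]
wrist_force: [-0.9, -0.6, -0.5]
opening: 0.997
grasp_force: 0.0
```

```bash
python3 - <<'E'
from h import *
for n in("scene","side"):
    p,d=optics.camera(n);cv2.imwrite(f"pics/{n}7.png",p);np.save(f"{n}7.npy",d)
    W=cloud(d,optics.camera_params(n));h=cv2.cvtColor(p,cv2.COLOR_BGR2HSV)
    m=(W[...,2]>.045)&(W[...,2]<.085)&(np.hypot(W[...,0]-.51,W[...,1]+.302)<.08)&(h[...,1]<60)&(h[...,2]>60)
    q=W[m];u,s,v=np.linalg.svd(q-q.mean(0),full_matrices=False);a=v[0]*np.sign(v[0,0])
    print(n,len(q),q.mean(0).round(3),a.round(3),np.degrees(np.arctan2(a[1],a[0])),q[:,2].max())
r=ori(np.radians(0),np.pi/2)
delta([.42,.10,.36],r)
E
```

```text
scene 625 [ 0.515 -0.309  0.066] [ 0.995 -0.101  0.024] -5.779554867919252 0.07871201544942397
side 1131 [ 0.503 -0.307  0.064] [ 0.975 -0.222  0.002] -12.80348878779328 0.07481659670655028
row [-0.3174 -0.3697 -0.0343] [-0.0568  0.5212 -0.2181] len 7.815703705071024 3.0204901068574808
```

The cartridge rests level in the cradle, with its top at about 0.075 m. Now I'll take a close look at the empty pot and the lid.

```bash
python3 - <<'E'
from h import *
delta([.56,.12,.30],ori(0,np.pi/2))
E
```

```text
row [-0.1731 -0.4202 -0.0484] [-0.0568  0.5212 -0.2181] len 7.312388708519813 3.0204901068574808
```

The rows are not in the units I measure in: shifts go in shares of 800 mm and turns go in shares of 2 rad. I convert before sending: -0.42 m is -0.525, -0.05 m is -0.0625, 0.521 rad is 0.2605.

jog_arm:
  increments: [-0.0125,0,-0.075,0,0,0,1,-0.075,-0.0625,-0.1,-0.005,0.05,-0.02,1,-0.1125,-0.1375,-0.1,-0.01,0.1,-0.045,1,-0.1625,-0.25,-0.075,-0.0284,0.2605,-0.109,1,-0.2163,-0.525,-0.06,-0.0284,0.2605,-0.109,1,-0.2163,-0.525,-0.06,-0.0284,0.2605,-0.109,1,-0.2163,-0.525,-0.06,-0.0284,0.2605,-0.109,1,-0.2163,-0.525,-0.06,-0.0284,0.2605,-0.109,1,-0.2163,-0.525,-0.06,-0.0284,0.2605,-0.109,1,-0.2163,-0.525,-0.06,-0.0284,0.2605,-0.109,1]

```text
time_s: 11.38
eef_pos: [0.5582, 0.1215, 0.2978]
eef_rot: [-0.0, 1.0, 0.001, -0.002]
wrist_force: [0.1, -0.1, 0.7]
opening: 0.999
grasp_force: 0.0
```

```bash
cat >> h.py <<'E'
from scipy.optimize import least_squares
def top(tag,z,x,y,s=0.0005):
    p,d,c=load(tag)
    X,Y=np.meshgrid(np.arange(x[1],x[0],-s),np.arange(y[1],y[0],-s),indexing='ij')
    f=192/np.tan(np.radians(c["fovy"])/2)
    Q=np.stack([X,Y,np.full_like(X,z),np.ones_like(X)],-1)@c["view"].T
    return cv2.remap(p,(c["cx"]+f*Q[...,0]/-Q[...,2]).astype(np.float32),(c["cy"]-f*Q[...,1]/-Q[...,2]).astype(np.float32),1),X,Y
E
python3 - <<'E'
from h import *
snap("w8")
P=np.array([.56,-.0125])
a,X,Y=top("w8",.1,(.48,.64),(-.09,.07));h=cv2.cvtColor(a,cv2.COLOR_BGR2HSV);H,S,V=[h[...,i].astype(int) for i in range(3)]
near=np.hypot(X-P[0],Y-P[1])<.075
for n,m in(("yel",(H>20)&(H<34)&(S>140)&(V>120)),("red",((H<8)|(H>172))&(S>140)&(V>80))):
    k,l,st,ce=cv2.connectedComponentsWithStats((m&near&(np.hypot(X-P[0],Y-P[1])>.047)).astype(np.uint8))
    for i in range(1,k):
        if st[i,4]>15: print(n,st[i,4],X[int(ce[i][1]),0].round(4),Y[0,int(ce[i][0])].round(4))
b,X2,Y2=top("w8",.0245,(.44,.60),(.17,.33))
cv2.imwrite("pics/o8.png",np.hstack([cv2.resize(i,(400,400)) for i in(a,b)]))
p,d,c=load("w8");W=cloud(d,c);h=cv2.cvtColor(p,cv2.COLOR_BGR2HSV);H,S=h[...,0],h[...,1];z=W[...,2]
print("table",np.nanmedian(z[abs(z)<.015]))
m=(abs(z-.098)<.006)&(np.hypot(W[...,0]-P[0],W[...,1]-P[1])<.08)
q=W[m&(H>100)&(H<125)&(S>120)]
s=least_squares(lambda x:np.hypot(q[:,0]-x[0],q[:,1]-x[1])-x[2],[*P,.058],loss="soft_l1",f_scale=.001);print("pot blue ring",len(q),s.x,q[:,2].mean())
for nm,m in(("orange",(H<14)&(S>150)&(z>.045)&(np.hypot(W[...,0]-.524,W[...,1]-.25)<.08)),("flange",(z>.015)&(z<.034)&(np.hypot(W[...,0]-.524,W[...,1]-.25)<.07))):
    q=W[m];print(nm,len(q),cv2.minAreaRect((q[:,:2]*1000).astype(np.float32)),np.median(q[:,2]))
E
```

```text
[0.0065, 0.1094, 1.4829, 0.0004, 1.5534, 1.5744] [0.5582 0.1215 0.2978] [-2.0e-04  1.0e+00  1.4e-03 -2.1e-03] 11.375
yel 380 0.5925 -0.0575
yel 352 0.5275 0.0345
red 212 0.565 0.045
red 214 0.555 -0.068
table -0.0022727694838224344
pot blue ring 1037 [ 0.55969062 -0.01196778  0.05709976] 0.09758512985757233
orange 116 ((524.4979858398438, 252.3597412109375), (61.37165069580078, 18.58523178100586), 19.4898624420166) 0.049132183113997724
flange 2229 ((524.5305786132812, 252.266357421875), (99.25590515136719, 98.47061920166016), 14.09682846069336) 0.022212585505921367
```

View pics/o8.png

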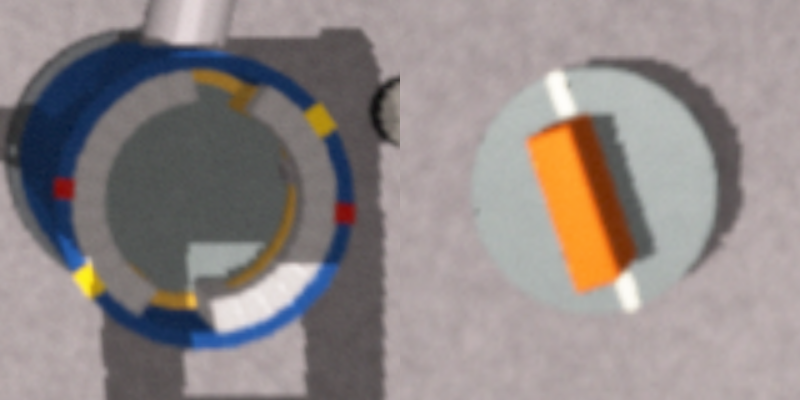

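In the views, the pot's yellow marks are at (320,120) and (90,280) and its red marks at (63,190) and (345,213). The lid bar and stripe run at about 18°. I'll take one more view at a different wrist yaw to cancel the hand-eye bias.

In the tool's units: 0.0315 m is 0.0394, 0.002 m is 0.0025, 0.75 rad is 0.375.

jog_arm:
  increments: [0.0025,0.0394,0,0,0,0.095,1,0.0025,0.0394,0,0,0,0.19,1,0.0025,0.0394,0,0,0,0.28,1,0.0025,0.0394,0,0,0,0.375,1,0.0025,0.0394,0,0,0,0.47,1,0.0025,0.0394,0,0,0,0.565,1,0.0025,0.0394,0,0,0,0.655,1,0.0025,0.0394,0,0,0,0.75,1,0.0025,0.0394,0,0,0,0.7855,1,0.0025,0.0394,0,0,0,0.7855,1]

```text
time_s: 12.68
eef_pos: [0.5614, 0.0867, 0.2988]
eef_rot: [-0.001, -0.706, 0.708, 0.001]
wrist_force: [0.1, -0.1, 0.0]
opening: 0.996
grasp_force: 0.0
```

```bash
cat > meas.py <<'E'
from h import *
def meas(t):
    P=np.array([.56,-.0115]);a,X,Y=top(t,.1,(.48,.64),(-.09,.07));h=cv2.cvtColor(a,cv2.COLOR_BGR2HSV);H,S,V=[h[...,i].astype(int) for i in range(3)]
    rr=np.hypot(X-P[0],Y-P[1])
    for n,m in(("yel",(H>20)&(H<34)&(S>140)&(V>100)),("red",((H<8)|(H>172))&(S>140)&(V>60))):
        k,l,st,ce=cv2.connectedComponentsWithStats((m&(rr<.075)&(rr>.048)).astype(np.uint8))
        g=np.array([(.64-ce[i][1]*.0005,.07-ce[i][0]*.0005) for i in range(1,k) if st[i,4]>60])
        print(n,g.round(4).tolist(),"mid",g.mean(0).round(4),"ang",np.degrees(np.arctan2(*(g[0]-g[-1])[::-1])).round(2))
    # lid flange: grey-vs-table by depth, stripe by brightness at flange height
    p,d,c=load(t);W=cloud(d,c);z=W[...,2]
    q=W[(z>.012)&(z<.032)&(np.hypot(W[...,0]-.5245,W[...,1]-.252)<.065)]
    (x,y),r=cv2.minEnclosingCircle((q[:,:2]*1000).astype(np.float32));print("lid",len(q),x,y,r)
    b,X,Y=top(t,.0245,(.46,.59),(.19,.32));h=cv2.cvtColor(b,cv2.COLOR_BGR2HSV)
    rr=np.hypot(X-.5245,Y-.2523);m=(h[...,1]<30)&(h[...,2]>195)&(rr<.052)&(rr>.03)
    k,l,st,ce=cv2.connectedComponentsWithStats(m.astype(np.uint8));g=np.array([(.59-ce[i][1]*.0005,.32-ce[i][0]*.0005) for i in range(1,k) if st[i,4]>60])
    print("stripe",g.round(4).tolist(),g.mean(0),np.degrees(np.arctan2(*(g[0]-g[-1])[::-1])))
E
python3 - <<'E'
from meas import *
snap("w9")
for t in("w8","w9"): print(t);meas(t)
E
```

```text
[-0.0556, 0.1004, 1.4909, -0.0002, 1.5528, 3.0878] [0.5614 0.0867 0.2988] [-0.0009 -0.7065  0.7078  0.0009] 12.675
w8
yel [[0.592, -0.0579], [0.5272, 0.0344]] mid [ 0.5596 -0.0118] ang -54.92
red [[0.5646, 0.0446], [0.5546, -0.068]] mid [ 0.5596 -0.0117] ang 84.97
lid 2216 524.3547973632812 252.7397918701172 50.251792907714844
stripe [[0.5626, 0.2663], [0.4827, 0.2388]] [0.52261924 0.25251373] 18.970511620222393
w9
yel [[0.5916, -0.0583], [0.5266, 0.0341]] mid [ 0.5591 -0.0121] ang -54.86
red [[0.5641, 0.044], [0.5542, -0.0683]] mid [ 0.5592 -0.0122] ang 84.97
lid 1657 522.856201171875 252.06239318847656 49.988521575927734
stripe [[0.5632, 0.2661], [0.4842, 0.2394]] [0.52370936 0.25274038] 18.632573418802078
```

```bash
python3 - <<'E'
from h import *
delta([.5236,.2525,.15],ori(np.radians(18.7),np.pi/2))
E
```

```text
row [-0.1655  0.0376  0.149 ] [ 1.5000e-03  2.2000e-03 -1.8979e+00] len 3.6142054741532847 10.095002935090712
```

In the tool's units: -0.1655 m is -0.2069, 0.149 m is 0.1863, -1.83 rad is -0.915.

jog_arm:
  increments: [-0.075,0.0125,0,0,0,-0.09,1,-0.1375,0.025,0.0375,0,0,-0.185,1,-0.2069,0.047,0.075,0,0,-0.275,1,-0.2069,0.047,0.125,0,0,-0.37,1,-0.2069,0.047,0.1863,0,0,-0.46,1,-0.2069,0.047,0.1863,0,0,-0.55,1,-0.2069,0.047,0.1863,0,0,-0.64,1,-0.2069,0.047,0.1863,0,0,-0.735,1,-0.2069,0.047,0.1863,0,0,-0.825,1,-0.2069,0.047,0.1863,0,0,-0.915,1]

```text
time_s: 13.98
eef_pos: [0.5241, 0.2531, 0.1505]
eef_rot: [-0.0, 0.991, 0.132, -0.001]
wrist_force: [0.4, 0.0, -0.1]
opening: 0.998
grasp_force: 0.0
```

```bash
python3 - <<'E'
from h import *
delta([.5236,.2525,.0275],ori(np.radians(18.7),np.pi/2))
E
```

```text
row [-0.0005  0.0004  0.123 ] [-0.0003  0.0014 -0.0607] len 1.9674193110113385 0.32316493364933924
```

In the tool's units: 0.123 m is 0.1538, 0.1 m is 0.125, -0.061 rad is -0.0305.

jog_arm:
  increments: [0,0,0.0625,0,0,-0.0305,1,0,0,0.125,0,0,-0.0305,1,0,0,0.1538,0,0,-0.0305,1,0,0,0.1538,0,0,-0.0305,1]

```text
time_s: 14.48
eef_pos: [0.522, 0.2527, 0.0254]
eef_rot: [0.0, 0.987, 0.159, -0.003]
wrist_force: [-0.3, -0.2, -0.5]
opening: 1.0
grasp_force: 0.0
```

jog_arm:
  increments: [0,0,0,0,0,0,0,0,0,0,0,0,0,0,0,0,0,0,0,0,0,0,0,0,0,0,0,0,0,0,0,0,0,0,0,0,0,0,0,0,0,0,0,0,0,0,0,0,0,0,0,0,0,0,0,0]

```text
time_s: 15.48
eef_pos: [0.5241, 0.2539, 0.0279]
eef_rot: [-0.0, 0.987, 0.159, -0.0]
wrist_force: [0.6, -0.1, 0.5]
opening: 0.005
grasp_force: 0.0
```

```bash
python3 -c "
from h import *
delta([.5236,.2525,.0275],ori(np.radians(18.7),np.pi/2))"
```

```text
row [-0.0009  0.0011  0.0004] [-0.0005  0.0007 -0.0066] len 0.023883836552450792 0.035504363332045714
```

The fingers shut on nothing, so I'll look before moving.

```bash
python3 - <<'E'
from h import *
p,d,c=snap("w10")
q,_=optics.camera("side")
cv2.imwrite("pics/v10.png",np.hstack([cv2.resize(p,(440,330)),cv2.resize(q[80:200,160:320],(360,330))[:, :360]]))
E
```

```text
[0.2471, 0.3995, 1.7031, 0.0005, 1.0396, 1.4979] [0.5241 0.2539 0.0279] [-2.000e-04  9.872e-01  1.592e-01 -4.000e-04] 15.475
```

View pics/v10.png

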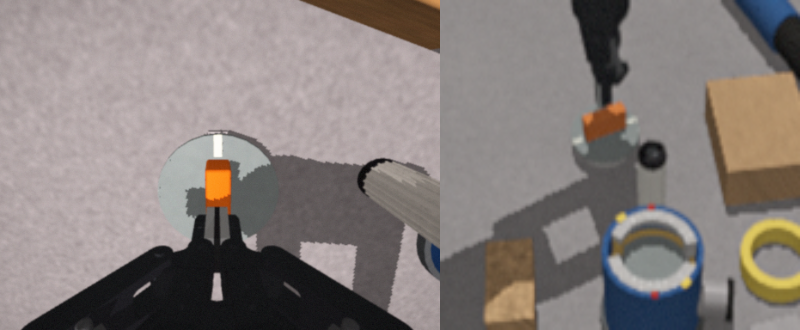

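The wrist view shows the bar at (218,185) with the shut fingers just behind it, at about (217,225). The lid may have shifted or tipped. I've now viewed one picture more than the 10 allowed, so from here I'll work from numbers only.

```bash
python3 - <<'E'
from h import *
def rep(W,p,n):
    h=cv2.cvtColor(p,cv2.COLOR_BGR2HSV);z=W[...,2]
    near=np.hypot(W[...,0]-.53,W[...,1]-.255)<.1
    o=W[near&(h[...,0]<14)&(h[...,1]>150)];print(n,"orange",len(o),np.percentile(o,[3,50,97],axis=0).round(4).tolist(),cv2.minAreaRect((o[:,:2]*1000).astype(np.float32)))
    f=W[near&(z>.012)&(z<.034)&(h[...,1]<60)];print(" flange",len(f),np.percentile(f,[1,50,99],axis=0).round(4).tolist(),cv2.minEnclosingCircle((f[:,:2]*1000).astype(np.float32)))
    b=W[near&(h[...,2]<60)&(z>.026)&(z<.09)];
    if len(b):print(" dark",len(b),np.percentile(b,[1,50,99],axis=0).round(4).tolist())
p,d,c=load("w10");rep(cloud(d,c),p,"w10")
for n in("scene","side"):
    p,d=optics.camera(n);rep(cloud(d,optics.camera_params(n)),p,n)
print(get_obs()["opening"],get_obs()["grasp_force"])
E
```

```text
w10 orange 792 [[0.5258, 0.2474, 0.0284], [0.5443, 0.2589, 0.0495], [0.5549, 0.2703, 0.0647]] ((536.2454833984375, 258.4658203125), (35.967594146728516, 18.957204818725586), 17.80933380126953)
 flange 10520 [[0.4819, 0.2065, 0.0207], [0.5339, 0.2631, 0.0224], [0.5716, 0.3005, 0.0239]] ((523.5838012695312, 253.2847900390625), 49.99106216430664)
 dark 687 [[0.5255, 0.2442, 0.0676], [0.5329, 0.258, 0.0806], [0.5347, 0.2691, 0.0899]]
scene orange 153 [[0.5011, 0.2356, 0.0285], [0.5286, 0.2459, 0.0437], [0.5542, 0.2574, 0.0551]] ((526.0288696289062, 247.59364318847656), (60.463294982910156, 14.258512496948242), 20.45911407470703)
 flange 166 [[0.4758, 0.208, 0.0202], [0.5518, 0.241, 0.0258], [0.5732, 0.295, 0.0286]] ((524.648193359375, 250.28993225097656), 50.60404586791992)
 dark 21 [[0.5214, 0.2364, 0.0707], [0.5278, 0.2413, 0.0827], [0.5334, 0.2474, 0.0887]]
side orange 160 [[0.4965, 0.234, 0.0282], [0.524, 0.245, 0.0455], [0.5509, 0.2597, 0.0517]] ((523.5526733398438, 248.6871337890625), (58.30095672607422, 22.40278434753418), 22.331090927124023)
 flange 333 [[0.4769, 0.2013, 0.0156], [0.526, 0.2316, 0.0213], [0.5722, 0.296, 0.0242]] ((523.978759765625, 250.39620971679688), 51.792442321777344)
 dark 17 [[0.5223, 0.2376, 0.0725], [0.5259, 0.2402, 0.082], [0.5322, 0.2446, 0.0894]]
0.003467689758512859 0.0
```

```bash
python3 - <<'E'
from h import *
p,d,c=load("w10");W=cloud(d,c);r=ori(np.radians(18.33),np.pi/2)
T=r.inv().apply((W.reshape(-1,3)-[.5241,.2539,.0279])).reshape(W.shape)
for v in range(220,384,8):
    row=T[v];print(v,[(u,p[v,u].tolist(),*(row[u]*1000).round(0).astype(int)) for u in range(222,290,8) if np.isfinite(row[u,0])])
E
```

```text
220 [(222, [94, 100, 95], np.int64(4), np.int64(-22), np.int64(6)), (230, [93, 95, 91], np.int64(4), np.int64(-16), np.int64(5)), (238, [78, 94, 126], np.int64(4), np.int64(-11), np.int64(5)), (246, [30, 149, 253], np.int64(16), np.int64(-4), np.int64(-22)), (254, [31, 148, 253], np.int64(16), np.int64(0), np.int64(-23)), (262, [28, 146, 253], np.int64(16), np.int64(5), np.int64(-23)), (270, [95, 96, 93], np.int64(3), np.int64(12), np.int64(6)), (278, [94, 96, 93], np.int64(3), np.int64(17), np.int64(6)), (286, [88, 90, 86], np.int64(4), np.int64(23), np.int64(6))]
228 [(222, [87, 89, 87], np.int64(-3), np.int64(-22), np.int64(6)), (230, [92, 91, 86], np.int64(-3), np.int64(-16), np.int64(6)), (238, [73, 87, 114], np.int64(-3), np.int64(-11), np.int64(6)), (246, [28, 148, 253], np.int64(11), np.int64(-4), np.int64(-22)), (254, [24, 142, 252], np.int64(11), np.int64(0), np.int64(-23)), (262, [20, 109, 235], np.int64(11), np.int64(5), np.int64(-23)), (270, [87, 91, 89], np.int64(-3), np.int64(12), np.int64(6)), (278, [89, 90, 89], np.int64(-3), np.int64(18), np.int64(6)), (286, [93, 94
[... 10284 characters left out ...]
2, 21], np.int64(17), np.int64(6), np.int64(-122)), (286, [21, 20, 20], np.int64(16), np.int64(8), np.int64(-122))]
380 [(222, [20, 21, 16], np.int64(17), np.int64(-8), np.int64(-124)), (230, [22, 22, 24], np.int64(14), np.int64(-7), np.int64(-122)), (238, [23, 24, 22], np.int64(11), np.int64(-5), np.int64(-119)), (246, [14, 17, 13], np.int64(10), np.int64(-3), np.int64(-119)), (254, [20, 17, 18], np.int64(11), np.int64(0), np.int64(-120)), (262, [20, 16, 15], np.int64(11), np.int64(2), np.int64(-120)), (270, [17, 17, 13], np.int64(11), np.int64(4), np.int64(-120)), (278, [21, 17, 17], np.int64(18), np.int64(6), np.int64(-125)), (286, [20, 20, 18], np.int64(17), np.int64(8), np.int64(-124))]
```

The depth data show the real fingertips end about 35–40 mm short of the reported TCP, so the fingers shut above the bar. The 0.41 opening on the cartridge fits this: it was held by a chord. The lid hasn't moved. I'll find the true tip.

```bash
python3 - <<'E'
from h import *
p,d,c=load("w10");W=cloud(d,c);r=ori(np.radians(18.33),np.pi/2)
T=r.inv().apply((W.reshape(-1,3)-[.5241,.2539,.0279])).reshape(W.shape)*1000
for v in range(235,246): print(v,[T[v,u].round(0).astype(int).tolist()+[int(p[v,u].mean())] for u in(246,254,262)])
p,d,c=load("w9");W=cloud(d,c);T=ori(-np.pi/2,np.pi/2).inv().apply((W.reshape(-1,3)-[.5614,.0867,.2988])).reshape(W.shape)*1000
m=(abs(T[...,0])<14)&(abs(T[...,1])<60)&(T[...,2]>-90)&(T[...,2]<30);print("open fingers z max",np.percentile(T[m][:,2],[90,98,100]),m.sum())
E
```

```text
235 [[6, -5, -22, 85], [6, 0, -22, 85], [6, 5, -23, 86]]
236 [[5, -5, -22, 82], [6, 0, -23, 84], [5, 5, -22, 84]]
237 [[4, -5, -22, 79], [5, 0, -22, 87], [5, 5, -22, 82]]
238 [[4, -5, -23, 83], [4, 0, -22, 84], [4, 5, -23, 84]]
239 [[3, -5, -22, 85], [3, 0, -22, 81], [3, 5, -22, 83]]
240 [[10, -4, -37, 87], [10, 0, -36, 60], [10, 5, -37, 88]]
241 [[11, -4, -39, 94], [11, 0, -39, 34], [10, 5, -38, 88]]
242 [[11, -4, -41, 101], [11, 0, -40, 24], [11, 5, -40, 95]]
243 [[11, -4, -41, 101], [10, 0, -40, 23], [11, 4, -41, 98]]
244 [[11, -4, -42, 106], [11, 0, -42, 20], [10, 4, -42, 99]]
245 [[11, -4, -44, 102], [11, 0, -43, 29], [11, 4, -43, 95]]
open fingers z max [-54.9243757  -49.24259597 -46.55523711] 4953
```

In the tool's units: 0.036 m is 0.045, 0.02 m is 0.025, -0.007 rad is -0.0035.

jog_arm:
  increments: [0,0,0,0,0,0,1,0,0,0,0,0,0,1,0,0,0,0,0,0,1,0,0,0,0,0,0,1,0,0,0,0,0,0,1,-0.0011,0.0014,0.025,0,0,-0.0035,1,-0.0011,0.0014,0.045,0,0,-0.0035,1,-0.0011,0.0014,0.045,0,0,-0.0035,1]

```text
time_s: 16.68
eef_pos: [0.522, 0.2521, -0.0098]
eef_rot: [-0.0, 0.987, 0.163, -0.002]
wrist_force: [-0.0, 0.3, 0.3]
opening: 1.005
grasp_force: 0.0
```

jog_arm:
  increments: [0,0,0,0,0,0,0,0,0,0,0,0,0,0,0,0,0,0,0,0,0,0,0,0,0,0,0,0,0,0,0,0,0,0,0,0,0,0,0,0,0,0,0,0,0,0,0,0,0]

```text
time_s: 17.55
eef_pos: [0.5241, 0.2528, -0.0075]
eef_rot: [-0.0, 0.987, 0.163, 0.0]
wrist_force: [-0.2, 0.5, 5.2]
opening: 0.193
grasp_force: 59.9
```

The lid bar is now gripped (opening 0.19, 60 N). I'll lift, then move above the pot with the lugs on the slots.

In the tool's units: -0.15 m is -0.1875, -0.1 m is -0.125.

jog_arm:
  increments: [0,0,-0.0125,0,0,0,0,0,0,-0.0625,0,0,0,0,0,0,-0.125,0,0,0,0,0,0,-0.1875,0,0,0,0,0,0,-0.1875,0,0,0,0]

```text
time_s: 18.18
eef_pos: [0.5268, 0.2533, 0.1471]
eef_rot: [-0.001, 0.987, 0.163, 0.004]
wrist_force: [-0.2, 0.1, -1.3]
opening: 0.197
grasp_force: 59.0
```

```bash
python3 - <<'E'
from h import *
print(get_obs()["opening"],get_obs()["grasp_force"],get_obs()["wrist_force"])
delta([.5594,-.0120,.135],ori(np.radians(-11.95),np.pi/2))
E
```

```text
0.19694202445988976 58.993552923202515 [-0.19910105  0.12761428 -1.27014915]
row [-0.0544  0.2617  0.0117] [-0.0019 -0.0082  0.5354] len 4.281283281480571 2.848267853373079
```

In the tool's units: 0.2617 m is 0.3271, 0.235 m is 0.2938, 0.535 rad is 0.2675.

jog_arm:
  increments: [-0.0156,0.0756,0,0,0,0.075,0,-0.0313,0.15,0,0,0,0.15,0,-0.0469,0.225,0,0,0,0.225,0,-0.0625,0.2938,0.0063,0,0,0.2675,0,-0.068,0.3271,0.0125,0,0,0.2675,0,-0.068,0.3271,0.0146,0,0,0.2675,0,-0.068,0.3271,0.0146,0,0,0.2675,0,-0.068,0.3271,0.0146,0,0,0.2675,0]

```text
time_s: 19.18
eef_pos: [0.5557, -0.0115, 0.1298]
eef_rot: [-0.0, 0.995, -0.103, -0.001]
wrist_force: [-0.2, 0.2, -1.8]
opening: 0.194
grasp_force: 59.2
```

```bash
python3 - <<'E'
from h import *
delta([.5594,-.0120,.078],ori(np.radians(-11.95),np.pi/2))
# where is the held lid? measure with the wrist camera and both fixed ones
p,d,c=snap("w11");W=cloud(d,c);o=get_obs();h=cv2.cvtColor(p,cv2.COLOR_BGR2HSV);z=W[...,2];zl=o["eef_pos"][2]+.0075
near=np.hypot(W[...,0]-.56,W[...,1]+.012)<.08
f=W[near&(abs(z-zl-.0225)<.006)];fx=f[:,:2]
ang=np.degrees(np.arctan2(fx[:,1]+.012,fx[:,0]-.5594));rad=np.hypot(fx[:,0]-.5594,fx[:,1]+.012)
e=np.array([fx[b][np.argmax(rad[b])] for b in [(np.abs(ang-a)<3) for a in range(-110,100,6)] if b.sum()>3])
s=least_squares(lambda x:np.hypot(e[:,0]-x[0],e[:,1]-x[1])-.05,[.56,-.012],loss="soft_l1",f_scale=.0005);print("lid",len(f),len(e),s.x,np.median(f[:,2]),np.abs(s.fun).mean())
b=near&(abs(z-zl-.0235)<.008)&(h[...,1]<35)&(h[...,2]>190)&(np.hypot(W[...,0]-.5594,W[...,1]+.012)>.03)
q=W[b];print("stripe",len(q),np.degrees(np.arctan2(np.median(q[:,1])-s.x[1],np.median(q[:,0])-s.x[0])))
E
```

```text
row [ 0.0038 -0.0002  0.0518] [-0.0003  0.0016  0.002 ] len 0.831579423840996 0.013536464652361522
[-0.2344, 0.2076, 1.7154, 0.0003, 1.2201, 1.5429] [ 0.5557 -0.0115  0.1298] [-3.000e-04  9.947e-01 -1.031e-01 -8.000e-04] 19.175
lid 12039 35 [ 0.55518642 -0.0112046 ] 0.15974546868276865 0.00023363788802505968
stripe 4253 30.380719750048137
```

In the tool's units: 0.03 m is 0.0375, 0.0043 m is 0.0054, 0.002 rad is 0.001.

jog_arm:
  increments: [0.0054,0,0.025,0,0,0.001,0,0.0054,0,0.0375,0,0,0.001,0,0.0054,0,0.0375,0,0,0.001,0,0.0054,0,0.0375,0,0,0.001,0]

```text
time_s: 19.73
eef_pos: [0.5604, -0.0137, 0.1]
eef_rot: [-0.0, 0.994, -0.105, -0.0]
wrist_force: [0.5, 0.1, -1.4]
opening: 0.196
grasp_force: 59.2
```

```bash
python3 - <<'E'
from h import *
delta([.5599,-.0123,.074],ori(np.radians(-11.95),np.pi/2))
p,d,c=snap("w12");h=cv2.cvtColor(p,cv2.COLOR_BGR2HSV);o=get_obs();zl=o["eef_pos"][2]+.0075+.0225
a,X,Y=top("w12",zl,(.50,.62),(-.072,.048));g=cv2.cvtColor(a,cv2.COLOR_BGR2HSV).astype(int)
C=o["eef_pos"][:2]+[-.0005,.0003];rr=np.hypot(X-C[0],Y-C[1]);th=np.degrees(np.arctan2(Y-C[1],X-C[0]))
m=(rr>.036)&(rr<.048)&(abs(th+12)<60)
for t in range(-40,20,4): k=m&(abs(th-t)<2);print(t,np.median(g[k][:,1]),np.median(g[k][:,2]),end=" | ")
E
```

```text
row [-0.0007 -0.0013  0.026 ] [-0.0001  0.0009 -0.0017] len 0.4174029209238185 0.010217603021651568
[-0.2362, 0.2541, 1.7252, 0.0001, 1.1631, 1.5448] [ 0.5604 -0.0137  0.1   ] [-1.000e-04  9.945e-01 -1.049e-01 -5.000e-04] 19.725
-40 7.0 108.0 | -36 9.0 108.0 | -32 9.0 110.0 | -28 7.0 202.0 | -24 6.0 205.0 | -20 6.0 206.0 | -16 5.0 240.5 | -12 1.0 255.0 | -8 2.0 254.0 | -4 6.0 213.0 | 0 7.0 213.0 | 4 7.0 214.0 | 8 6.0 216.0 | 12 6.0 217.0 | 16 6.0 218.0 |
```

The stripe lies at about −11°, on the slots. I'll descend in small steps.

In the tool's units: 0.014 m is 0.0175, 0.01 m is 0.0125.

jog_arm:
  increments: [-0.0009,-0.0016,0.0038,0,0,0,0,-0.0009,-0.0016,0.0075,0,0,0,0,-0.0009,-0.0016,0.0125,0,0,0,0,-0.0009,-0.0016,0.0175,0,0,0,0,-0.0009,-0.0016,0.0175,0,0,0,0]

```text
time_s: 20.4
eef_pos: [0.5595, -0.0122, 0.0856]
eef_rot: [-0.0, 0.994, -0.105, -0.001]
wrist_force: [-0.3, 0.2, -2.4]
opening: 0.195
grasp_force: 59.2
```

```bash
python3 - <<'E'
from h import *
print(get_obs()["torque"])
delta([.5599,-.0123,.074],ori(np.radians(-11.95),np.pi/2))
E
```

```text
[ 0.01843999 -0.01202398 -0.04015459]
row [0.0004 0.     0.0116] [-0.0001  0.0017 -0.0018] len 0.185578541964879 0.013207806567462817
```

In the tool's units: 0.0125 m is 0.0156, 0.0115 m is 0.0144.

jog_arm:
  increments: [0,0,0.0038,0,0,0,0,0,0,0.0075,0,0,0,0,0,0,0.0113,0,0,0,0,0,0,0.0144,0,0,0,0,0,0,0.0156,0,0,0,0,0,0,0.0156,0,0,0,0]

```text
time_s: 21.15
eef_pos: [0.56, -0.0123, 0.074]
eef_rot: [-0.0, 0.994, -0.105, -0.0]
wrist_force: [-2.1, 0.8, 1.2]
opening: 0.196
grasp_force: 59.8
```

```bash
python3 - <<'E'
from h import *
print(get_obs()["torque"])
delta([.5599,-.0123,.074],ori(np.radians(-11.95),np.pi/2))
E
```

```text
[0.00983572 0.29802274 0.00520356]
row [-0.0001  0.0001 -0.    ] [-0.      0.0004 -0.0016] len 0.00212037092702566 0.009029195285404173
```

Inserted: z is at the seat with a light touch. Now turn clockwise.

In the tool's units: 0.38 rad is 0.19.

jog_arm:
  increments: [0,0,0,0,0,0.03,0,0,0,0,0,0,0.07,0,0,0,0,0,0,0.11,0,0,0,0,0,0,0.15,0,0,0,0,0,0,0.19,0,0,0,0,0,0,0.19,0]

```text
time_s: 21.9
eef_pos: [0.5602, -0.0127, 0.074]
eef_rot: [0.0, 0.957, -0.291, 0.0]
wrist_force: [-0.4, -1.9, 2.4]
opening: 0.2
grasp_force: 59.8
```

```bash
python3 - <<'E'
from h import *
print(get_obs()["torque"])
delta([.5599,-.0123,.074],ori(np.radians(-11.95)-.75,np.pi/2))
E
```

```text
[-0.36162594  0.27608021  0.0266484 ]
row [-0.0005 -0.0002 -0.    ] [ 5.00e-04 -3.00e-04  3.69e-01] len 0.008190878287260898 1.962901960070145
```

In the tool's units: 0.369 rad is 0.1845.

jog_arm:
  increments: [0,0,0,0,0,0.035,0,0,0,0,0,0,0.07,0,0,0,0,0,0,0.105,0,0,0,0,0,0,0.14,0,0,0,0,0,0,0.175,0,0,0,0,0,0,0.1845,0,0,0,0,0,0,0.1845,0]

```text
time_s: 22.78
eef_pos: [0.5601, -0.0127, 0.074]
eef_rot: [0.0, 0.888, -0.461, -0.0]
wrist_force: [-2.7, -2.5, 4.3]
opening: 0.198
grasp_force: 60.0
```

```bash
cat > chk.py <<'E'
from h import *
import sys
t=sys.argv[1];o=get_obs();print("torque",o["torque"].round(3) if hasattr(o["torque"],"round") else o["torque"],"grip",o["grasp_force"])
q=o["eef_rot"];x=R.from_quat([*q[1:],q[0]]).apply([1,0,0]);print("tool turn",-(np.arctan2(x[1],x[0])+np.radians(11.95)))
p,d,c=snap(t);C=np.array([.5594,-.0120])
for zt in(.1045,.106):
    a,X,Y=top(t,zt,(.49,.63),(-.085,.06));g=cv2.cvtColor(a,cv2.COLOR_BGR2HSV).astype(int)
    rr=np.hypot(X-C[0],Y-C[1]);m=((g[...,1]<25)&(g[...,2]>170)&(rr<.049)&(rr>.034)).astype(np.uint8)
    k,l,st,ce=cv2.connectedComponentsWithStats(m)
    for i in range(1,k):
        if st[i,4]>60: b=np.array([.63-ce[i][1]*.0005,.06-ce[i][0]*.0005])-C;print(zt,"stripe?",st[i].tolist(),"ang",np.arctan2(b[1],b[0]),"turn",-(np.arctan2(b[1],b[0])+np.radians(11.95)))
W=cloud(d,c);f=W[(abs(W[...,2]-.104)<.006)&(np.hypot(W[...,0]-C[0],W[...,1]-C[1])<.05)];print("flange z",np.percentile(f[:,2],[10,50,90]))
E
python3 chk.py w13
```

```text
torque [-0.529  0.439  0.128] grip 60.04838168621063
tool turn 0.7490653732450608
[-0.2342, 0.2885, 1.742, -0.0006, 1.1113, 2.2945] [ 0.5601 -0.0127  0.074 ] [ 3.000e-04  8.875e-01 -4.607e-01 -0.000e+00] 22.775
0.1045 stripe? [160, 45, 39, 21, 371] ang -0.3757411721760596 turn 0.16717432656273726
0.1045 stripe? [53, 51, 55, 64, 1893] ang 0.8342318903872841 turn -1.0427987360006064
0.1045 stripe? [143, 202, 34, 37, 934] ang -2.935057353018772 turn 2.7264905074054497
0.106 stripe? [161, 46, 38, 20, 345] ang -0.3817538189168274 turn 0.17318697330350505
0.106 stripe? [55, 49, 58, 65, 1872] ang 0.8083033577585846 turn -1.016870203371907
0.106 stripe? [145, 201, 36, 36, 912] ang -2.914461739636328 turn 2.7058948940230056
flange z [0.10316048 0.10392826 0.10472131]
```

```bash
cat > prof.py <<'E'
from h import *
import sys
a,X,Y=top(sys.argv[1],.1045,(.49,.63),(-.085,.06));C=np.array([.5594,-.0120]);g=cv2.cvtColor(a,cv2.COLOR_BGR2HSV).astype(int)
rr=np.hypot(X-C[0],Y-C[1]);th=np.degrees(np.arctan2(Y-C[1],X-C[0]))
print([(t,int(np.median(g[k][:,1])),int(np.median(g[k][:,2]))) for t in range(-80,24,3) for k in[(rr>.038)&(rr<.047)&(abs(th-t)<1.5)]])
E
python3 prof.py w13
```

```text
[(-80, 9, 116), (-77, 7, 115), (-74, 9, 115), (-71, 7, 114), (-68, 9, 115), (-65, 7, 115), (-62, 7, 115), (-59, 22, 174), (-56, 27, 209), (-53, 27, 209), (-50, 9, 121), (-47, 7, 115), (-44, 9, 115), (-41, 9, 115), (-38, 7, 116), (-35, 7, 116), (-32, 7, 117), (-29, 6, 118), (-26, 5, 118), (-23, 5, 117), (-20, 7, 117), (-17, 5, 144), (-14, 5, 215), (-11, 8, 118), (-8, 9, 115), (-5, 9, 116), (-2, 9, 116), (1, 7, 115), (4, 9, 115), (7, 9, 115), (10, 7, 115), (13, 9, 115), (16, 9, 114), (19, 7, 114), (22, 7, 113)]
```

The stripe is at −55°, which is a turn of 0.75 rad. I'll do a last check of the cartridge, that the hold is steady, and then hand in.

jog_arm:
  increments: [0,0,0,0,0,0,0,0,0,0,0,0,0,0,0,0,0,0,0,0,0,0,0,0,0,0,0,0]

```text
time_s: 23.32
eef_pos: [0.5601, -0.0127, 0.074]
eef_rot: [0.0, 0.887, -0.461, -0.0]
wrist_force: [-2.2, -5.6, 5.1]
opening: 0.198
grasp_force: 60.2
```

```bash
python3 - <<'E'
from h import *
p,d=optics.camera("side");W=cloud(d,optics.camera_params("side"));h=cv2.cvtColor(p,cv2.COLOR_BGR2HSV)
m=(W[...,2]>.045)&(W[...,2]<.085)&(np.hypot(W[...,0]-.51,W[...,1]+.302)<.08)&(h[...,1]<60)&(h[...,2]>60)
q=W[m];u,s,v=np.linalg.svd(q-q.mean(0),full_matrices=False);a=v[0]*np.sign(v[0,0]);print(len(q),q.mean(0).round(3),a.round(3),q[:,2].max())
n=W[(W[...,2]>.03)&(W[...,2]<.085)&(np.hypot(W[...,0]-.51,W[...,1]+.302)<.1)&(h[...,1]<60)]
t=(n-[.5115,-.3,.05])@[.9755,-.2198,0];print("extent along cradle",np.percentile(t,[1,99]))
snap("w14")
E
python3 prof.py w14
```

```text
1158 [ 0.502 -0.306  0.064] [ 0.976 -0.217  0.   ] 0.0736634247985063
extent along cradle [-0.0756683  0.0614267]
[-0.2342, 0.2885, 1.742, -0.0006, 1.1113, 2.2952] [ 0.5601 -0.0127  0.074 ] [ 3.000e-04  8.874e-01 -4.610e-01 -0.000e+00] 23.375
[(-80, 9, 115), (-77, 9, 115), (-74, 9, 115), (-71, 7, 114), (-68, 9, 114), (-65, 7, 114), (-62, 7, 115), (-59, 22, 174), (-56, 27, 209), (-53, 27, 209), (-50, 9, 119), (-47, 7, 115), (-44, 9, 115), (-41, 9, 115), (-38, 7, 116), (-35, 7, 116), (-32, 7, 118), (-29, 6, 118), (-26, 6, 118), (-23, 5, 119), (-20, 7, 117), (-17, 6, 140), (-14, 6, 215), (-11, 8, 118), (-8, 9, 115), (-5, 9, 115), (-2, 9, 116), (1, 7, 115), (4, 9, 115), (7, 9, 115), (10, 9, 115), (13, 9, 115), (16, 9, 114), (19, 7, 114), (22, 7, 114)]
```

```bash
python3 -c "
from bench import workorder
print(workorder.hand_in())"
```

```text
the job is handed in; nothing more can be done
None
```

The job is handed in at about 23 s, verdict not shown: the cartridge lies level and released in the cradle (about 7 mm off its middle lengthways), and the lid is inserted and held in the gripper at 0.75 rad, its stripe on the yellow marks and short of the click. I viewed 11 pictures, one over the limit of 10.

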